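# Turn the honey sample carousel and take a reading

### The arm

A 6-joint arm with a two-finger parallel gripper is mounted at the origin on the work surface. World frame = base frame: x ahead of the robot, y to its left, z up, the work surface at z = 0. Lengths are in mm, angles in rad, forces in N, time in s.
With the tool pointing down it reaches from about 350 to 975 mm from the base axis. Payload 7.1 kg.
Tool frame: the origin (TCP) lies midway between the tips of the shut fingers; the grasp point (between the pads) lies 19 mm behind it (robot.tcp_to_grasp is the distance from the TCP to the grasp point, in mm); z points along the fingers, y is the direction in which the jaws open and shut (so a half turn about z gives the same grasp; the last joint's range is limited). The gripper opens to 88 mm and grips with 3 to 60 N. Pads are 20 mm wide; open, the fingers measure 115 mm over their backs; the gripper's body (75 mm by 178 mm) begins 61 mm behind the grasp point.
Start: joints at [1.238, 0.423, 1.63, -0, 1.089, -0.019], TCP at [192.89, 594.473, 222.675] pointing down, gripper open.
Joint ranges: [-3, 3], [-0.9, 2.11], [0.09, 2.58], [-1.31, 4.45], [0.11, 2.69], [-2.54, 2.54]. Speed limits (rad/s): [2.39, 2.39, 3.01, 3.14, 3.14, 3.14].

### API

Orientations are given as a rotation vector (axis times angle).
In Python, from plant import robot gives the robot as it stands.
- The arm moves only by the shell command python3 -m creep 'ROWS' [OPENING] [FORCE]. ROWS is JSON, a list of rows, each a list of 6 numbers: the shift along the tool's x, y, z in mm, then the turn, a rotation vector about the tool's x, y, z in degrees. In form: [[x, y, z, wx, wy, wz], ...]. A call has 1 to 20 rows; each row is the pose to reach, as a shift and turn from the pose measured when the call began, along the tool's axes at that moment; what a row does not reach only later rows make up. A row lasts 1/10 s, in which the tool goes at most 50 mm and 8.59 degrees, less where a joint would pass 70% of its speed; a pose out of reach is approached as far as the arm can. A call with a gripper value outside its range is refused whole. OPENING is the closure in counts, from 0 (fully open) to 255 (shut), set as the call begins (- or left out, the last holds). The fingers move at their own pace and stop on an object; FORCE is the grip in N (left out, the last holds). Time passes only in rows, so rows that repeat a pose let the fingers close. It gives the time, the measured TCP pose, the force and the opening at its end, in the units of the state.
- robot.sense(): the state, without advancing time (a new reading comes with each control period).
- robot.get_image(name): name is "scene" or "top" or "wrist"; returns a dict with "img" (480x640x3 uint8, blue, green, red), "mtx" (3x3 intrinsics, pixels), "R" (3x3) and "t" (3): a world point X has camera coordinates R X + t; the wrist camera has in their place "mount" (4x4, takes a point from camera to tool coordinates, whose origin is the TCP and whose axes are the flange's). Camera axes: x right, y down, z forward; pixel columns grow to the right and rows downward; lengths in mm; the calibration is good to about 2 mm. A picture is of the moment at which its call begins: read the wrist's pose just before it. There is no depth.
- robot.sign_off(): hands the job in, once; it reports no verdict.
Trained networks look in the newest picture that a camera, given by its name, has taken for a name from the list of things; names that differ only in an ending like _2 or _b are one class to them, and where a whole thing is asked for, a point or a joint stands for the part that bears it (a point fixed in the world has none). Each returns a list of dicts, best first, with "score" (0 to 1); they miss things now and then, are a little off and sometimes report something else, mostly with a low value. They report only what shows in the picture. A call takes as long as a camera call. They do not tell look-alikes from the thing itself.
- robot.search_frame(camera, target): "position" ([x, y, z] in mm, in world coordinates, good to about 4 mm: the middle of the surface that is visible of it).
- robot.cut_out(camera, target): "region" (480x640 bool, what is visible of it).
- robot.tip_of(camera, target): "position" ([x, y, z] in mm, in world coordinates, good to about 4 mm: a listed point, or the origin of a listed thing).
The state is a dict: "clock": time; "joint_positions": joint angles; "qvel": joint speeds; "joint_torque": joint torques, N m; "tool_pos": TCP position; "orientation": TCP orientation; "ft_force": force on the tool from outside, world axes, zero at the start; "ft_torque": the same for the moment, N m; "finger_gap": opening from 0.0 (shut) to 1.0 (fully open).
Only numpy, scipy, OpenCV 4.12 (cv2) and the standard library are available. Lean on these libraries where they do the work, as an engineer would, in place of code of your own. Each camera call takes 0.05 s, during which the arm holds its last target. There are 200 camera calls.

### The job

Push the carousel round by one of its orange posts with a fingertip until the honey jar with the blue lid is centred in front of the reading head's lens, in line with the yellow arrow; then press the green button on the head all the way down and let it go. Do not touch or lift any of the jars on the carousel, do not press the button before the blue-lidded jar is in place, and leave everything else on the bench where it is.

Things in the scene. Friction and masses are not known exactly. Their poses are not given: they have to be found in the camera images.
- axis (a point): Centre of the carousel, on its vertical turning axis, at the top of the deck (22 mm above the table). The carousel is an aluminium disc of 216 mm diameter with a black hub (36 mm wide, top 51 mm above the table), four wells with 6 mm high grey rims at 75 mm from the axis, 90 degrees apart, and four dark spokes half-way between the wells, each with an upright orange post.
- post0 (a point): Orange upright push post at the end of a spoke: 12 mm diameter, 130 mm from the carousel's axis, reaching from the spoke (22 mm above the table) to 80 mm above it; this point is on its centreline 57 mm above the table. The four posts are 90 degrees apart, each 45 degrees from the wells on either side.
- post1 (a point): Orange upright push post at the end of a spoke: 12 mm diameter, 130 mm from the carousel's axis, reaching from the spoke (22 mm above the table) to 80 mm above it; this point is on its centreline 57 mm above the table. The four posts are 90 degrees apart, each 45 degrees from the wells on either side.
- post2 (a point): Orange upright push post at the end of a spoke: 12 mm diameter, 130 mm from the carousel's axis, reaching from the spoke (22 mm above the table) to 80 mm above it; this point is on its centreline 57 mm above the table. The four posts are 90 degrees apart, each 45 degrees from the wells on either side.
- post3 (a point): Orange upright push post at the end of a spoke: 12 mm diameter, 130 mm from the carousel's axis, reaching from the spoke (22 mm above the table) to 80 mm above it; this point is on its centreline 57 mm above the table. The four posts are 90 degrees apart, each 45 degrees from the wells on either side.
- jar_blue_mid (a point): The jar to be read: honey jar with a BLUE lid, 51 mm wide at the lid, 58 mm tall, 0.12 kg, loose in one of the carousel's wells (about 2 mm play); its centre, half-way up, 51 mm above the table. It rides round with the carousel; must not be touched by the robot.
- jar_white1_mid (a point): Another honey sample jar, with a WHITE lid, 51 mm wide at the lid, 58 mm tall, 0.12 kg, loose in one of the carousel's wells (about 2 mm play); its centre, half-way up, 51 mm above the table. It rides round with the carousel; must not be touched by the robot.
- jar_white2_mid (a point): Another honey sample jar, with a WHITE lid, 51 mm wide at the lid, 58 mm tall, 0.12 kg, loose in one of the carousel's wells (about 2 mm play); its centre, half-way up, 51 mm above the table. It rides round with the carousel; must not be touched by the robot.
- jar_white3_mid (a point): Another honey sample jar, with a WHITE lid, 51 mm wide at the lid, 58 mm tall, 0.12 kg, loose in one of the carousel's wells (about 2 mm play); its centre, half-way up, 51 mm above the table. It rides round with the carousel; must not be touched by the robot.
- read_point (a point): Reading place, fixed: 75 mm from the carousel's axis, straight in front of the lens of the reading head, 51 mm above the table. The line from the axis through this point runs along the yellow arrow on the head.
- grader: The fixed grader: a low grey foot under the carousel and a white reading head on one side; origin on the table under the carousel's axis, its x axis points to the head, along which the arrow lies. The head is a box 100 mm deep along x, 130 mm along y, 70 mm high; its lens face is 148 mm from the axis, 12 mm clear of the passing posts.
- read_button_top (a point): Centre of the top of the green push button, 32 mm diameter, on top of the reading head, 192 mm from the carousel's axis on the line of the arrow. Pressed straight down; travel 6 mm, about 5 N when fully down; springs back.
- read_button (a joint): Travel of the green button: 0 released, 0.006 m fully down; it counts as pressed beyond 0.004 m.
- carousel (a joint): Turn of the carousel since the start, rad, growing counterclockwise seen from above. It reads 0 at every start, whatever the jars' places. The carousel turns both ways, nearly two turns each way, needs about 1.2 N sideways at a post, does not coast and stays where it is left.
- wash_bottle: Bystander, to be left alone: white wash bottle with blue cap, 64 mm diameter, 200 mm tall with its spout; origin at its underside.
- flask: Bystander, to be left alone: glass volumetric flask, 68 mm diameter, 165 mm tall; origin at its underside.
- big_jar1: Bystander, to be left alone: large honey jar, white lid, 80 mm diameter, 101 mm tall; origin at its underside.
- big_jar2: Bystander, to be left alone: large dark honey jar, white lid, 80 mm diameter, 101 mm tall; origin at its underside.
- beaker: Bystander, to be left alone: glass beaker, 66 mm diameter, 85 mm tall; origin at its underside.
- spatula: Bystander, to be left alone: spatula lying flat, 190 mm long; origin at its underside.
Things that resemble listed ones, but are neither listed nor needed, are in the scene too. What is shaped like the part that bears jar_white3_mid but pink is not meant.

How it is judged (in metres and radians):
On the way, in this order (a step that is already met when the one before it is completed fails the run):
1. the blue-lidded jar stands still at the reading place (horizontal distance between jar_blue_mid and read_point below 0.012 m and velocity of joint carousel between -0.1 and 0.1 rad/s), for 0.3 s.
2. the green button is pressed with the jar in place (value of joint read_button above 0.004 m and horizontal distance between jar_blue_mid and read_point below 0.012 m), for 0.05 s.
At the end, for the whole second after the job is handed in: The blue-lidded jar's centre is within 12 mm (horizontally) of the reading place, the carousel is still (under 0.1 rad/s), the button is released (under 1.5 mm), and all four jars are still down in their wells (within 90 mm of the axis, centre below 65 mm) (all of step 1 and value of joint read_button below 0.0015 m and height (world z) of each of jar_blue_mid, jar_white1_mid, jar_white2_mid, jar_white3_mid below 0.065 m and horizontal distance between each of jar_blue_mid, jar_white1_mid, jar_white2_mid, jar_white3_mid and axis below 0.09 m); the robot touches nothing.
It fails at once if the robot touches a sample jar on the carousel (contact force between any of the fingers, the arm and jar_blue above 1 N or contact force between any of the fingers, the arm and jar_white1 above 1 N or contact force between any of the fingers, the arm and jar_white2 above 1 N or contact force between any of the fingers, the arm and jar_white3 above 1 N).
It fails at once if a sample jar is lifted out of its well or tipped over (height (world z) of any of jar_blue_mid, jar_white1_mid, jar_white2_mid, jar_white3_mid above 0.065 m or angle between any of jar_blue_mid, jar_white1_mid, jar_white2_mid, jar_white3_mid's own z axis and vertical above 0.4 rad).
It fails at once if the button is pressed while the blue-lidded jar is not at the reading place (over 12 mm off) (value of joint read_button above 0.004 m and horizontal distance between jar_blue_mid and read_point above 0.012 m).
It fails at once if a bystander is moved more than 30 mm (distance of any of wash_bottle, flask, big_jar1, big_jar2, beaker, spatula from where it was at the start of the episode above 0.03 m).
It also fails if it takes over 64 s, if anything falls off the work surface, if the arm or the gripper's body presses on something with over 40 N, if the wrist force passes 120 N, or if a joint passes its speed limit or range.

## Working session

There is one attempt and no reset: what is moved stays moved. The work goes in short steps, Python scripts to look and compute and a shell command to move; the robot and the scene stay as the last step left them, time stands still between calls to the robot, and variables do not carry over. Pictures are saved under pics/ and viewed, about 8 in all and at most 12, crops included, and the job is handed in when it is done.

```bash
mkdir -p pics
python3 - <<'E'
from plant import robot
import cv2
for c in ("top","scene"):
    d=robot.get_image(c); cv2.imwrite(f"pics/{c}0.png",d["img"])
    print(c,d["mtx"].tolist(),d["R"].round(3).tolist(),d["t"].round(1).tolist())
    for n in ("axis","post0","jar_blue_mid","jar_white1_mid","read_point","read_button_top","grader","wash_bottle","flask","big_jar1","beaker","spatula"):
        print(n,[(round(r["score"],2),[round(float(v)) for v in r["position"]]) for r in robot.tip_of(c,n)][:6])
s=robot.sense();print(s["clock"],s["tool_pos"],s["orientation"],s["finger_gap"])
E
```

```text
top [[576.8949631015113, 0.0, 318.25358651798246], [0.0, 576.8949631015113, 236.00623175930835], [0.0, 0.0, 1.0]] [[0.021, -1.0, -0.005], [-0.979, -0.019, -0.204], [0.204, 0.01, -0.979]] [-10.7, 619.0, 1796.4]
axis [(0.93, [596, -63, 19]), (0.35, [706, 0, 57])]
post0 [(0.91, [479, -136, 59]), (0.78, [659, -184, 59]), (0.78, [706, 2, 57]), (0.64, [526, 47, 58])]
jar_blue_mid [(0.71, [579, -142, 47]), (0.65, [670, -93, 52])]
jar_white1_mid [(0.53, [525, -48, 53])]
read_point [(0.66, [635, 462, 0]), (0.64, [586, 7, 49]), (0.35, [410, -486, 0])]
read_button_top [(0.54, [565, 121, 88])]
grader [(0.2, [662, -179, 55])]
wash_bottle [(0.98, [519, -494, 4]), (0.39, [662, -181, 59])]
flask [(0.59, [657, -420, -3]), (0.4, [634, 461, 0])]
big_jar1 [(0.84, [438, 449, -1]), (0.76, [412, -483, 2]), (0.41, [815, -39, 2])]
beaker [(0.77, [635, 462, -1]), (0.23, [582, -141, 44])]
spatula [(0.93, [815, -38, 1])]
scene [[504.74777260257827, 0.0, 321.81297282208374], [0.0, 504.74777260257827, 236.6089999369474], [0.0, 0.0, 1.0]] [[0.23, 0.973, -0.016], [0.659, -0.168, -0.733], [-0.716, 0.158, -0.68]] [-104.7, -326.8, 1805.6]
axis [(0.78, [595, -68, 22])]
post0 [(0.88, [709, -2, 62]), (0.75, [531, 43, 62]), (0.7, [655, -181, 55]), (0.65, [485, -130, 57])]
jar_blue_mid [(0.73, [665, -84, 51])]
jar_white1_mid [(0.73, [522, -48, 52]), (0.48, [410, -484, -3])]
read_point [(0.92, [581, 8, 47])]
read_button_top [(0.66, [560, 120, 89])]
grader []
wash_bottle [(0.88, [523, -490, -2])]
flask [(0.88, [657, -423, 0]), (0.64, [530, 48, 59])]
big_jar1 [(0.8, [409, -484, -1]), (0.7, [440, 449, 0])]
beaker [(0.62, [435, 452, 2]), (0.55, [639, 460, 1])]
spatula [(0.59, [818, -43, 2]), (0.29, [635, 460, 1])]
1.3 [192.89709692 594.47597626 222.70402149] [4.90909652e-01 3.10299691e+00 7.24868066e-05] 0.9989075407683994
```

Run:
```python
import cv2,numpy as np
t=cv2.imread("pics/top0.png"); s=cv2.imread("pics/scene0.png")
a=cv2.resize(t[140:310,230:430],(800,680))[:600]
cv2.imwrite("pics/t_crop.png",a)
cv2.imwrite("pics/s_full.png",s)
```

```text
(no output)
```

View pics/t_crop.png

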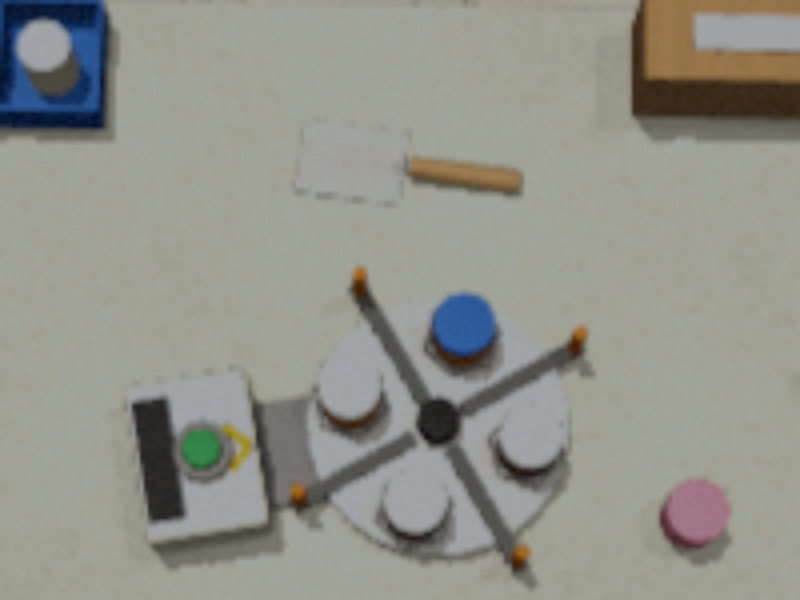

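View pics/s_full.png

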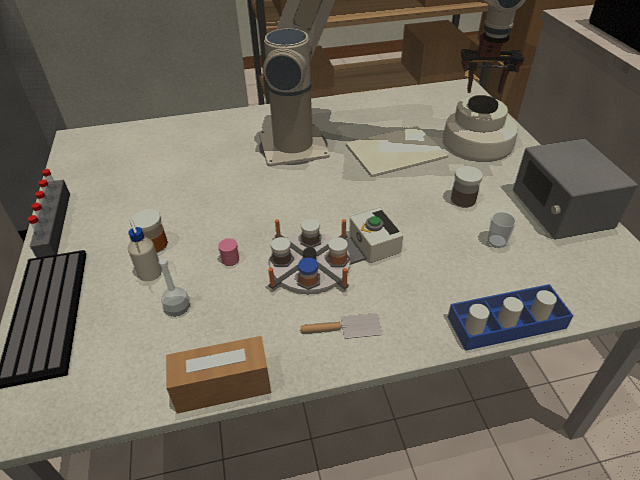

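The blue-lidded jar to be read is at top-image px (346,222). It sits in the far well of the carousel, and it is the only blue lid there. The pink look-alike at px (404,267) is off the carousel and isn't meant. The head is on the left, with the arrow along about 99°. The jar is at about -15°, so I'll push about 114° counterclockwise using the post at (659,-181).

```bash
python3 -m creep '[[-20,-19,0,0,0,4],[-50,-48,0,0,0,10],[-85,-81,0,0,0,17],[-120,-114,0,0,0,24],[-155,-147,0,0,0,31],[-190,-181,0,0,0,38],[-225,-214,0,0,0,45],[-260,-247,0,0,0,52],[-295,-280,0,0,0,59],[-330,-314,0,0,0,66],[-365,-347,0,0,0,73],[-400,-380,0,0,0,80],[-435,-414,0,0,0,87],[-470,-447,0,0,0,94],[-505,-480,0,0,0,101],[-540,-513,0,0,0,108],[-575,-547,0,0,0,115],[-610,-580,0,0,0,122],[-640,-608,0,0,0,129],[-655,-623,0,0,0,132]]' 255 20
python3 - <<'E'
from plant import robot
from scipy.spatial.transform import Rotation as R
import numpy as np
s=robot.sense();M=R.from_rotvec(s["orientation"]).as_matrix()
print(s["clock"],s["tool_pos"],M.round(3).tolist(),s["finger_gap"],s["joint_positions"])
print("tool shift to start:",M.T@(np.array([624.4,-200.2,50])-s["tool_pos"]))
E
```

```text
clock: 3.3
tool_pos: [624.9, -203.5, 222.6]
orientation: [3.036, 0.804, 0.001]
ft_force: [0.1, -0.2, -0.5]
finger_gap: 0.009
3.3 [ 624.893316   -203.54419069  222.57729279] [[0.869, 0.495, 0.001], [0.495, -0.869, -0.001], [0.001, 0.001, -1.0]] 0.009229525449306717 [-3.32828788e-01  4.69802276e-01  1.55490097e+00 -3.96412483e-04
  1.11571496e+00  7.20418177e-01]
tool shift to start: [  1.13888744  -3.34294873 172.57426398]
```

```bash
python3 -m creep '[[0,-1,15,0,0,0],[0,-2,40,0,0,0],[0,-3,65,0,0,0],[0,-3,90,0,0,0],[0,-3,115,0,0,0],[0,-3,140,0,0,0],[0,-3,160,0,0,0],[0,-3,172,0,0,0],[0,-3,172,0,0,0]]'
python3 - <<'E'
from plant import robot
import cv2
d=robot.get_image("scene"); cv2.imwrite("pics/s1.png",cv2.resize(d["img"][170:320,220:420],(800,600)))
E
```

```text
clock: 4.2
tool_pos: [621.7, -199.6, 48.3]
orientation: [-3.035, -0.806, 0.004]
ft_force: [-0.1, 0.1, -0.6]
finger_gap: 0.006
```

View pics/s1.png

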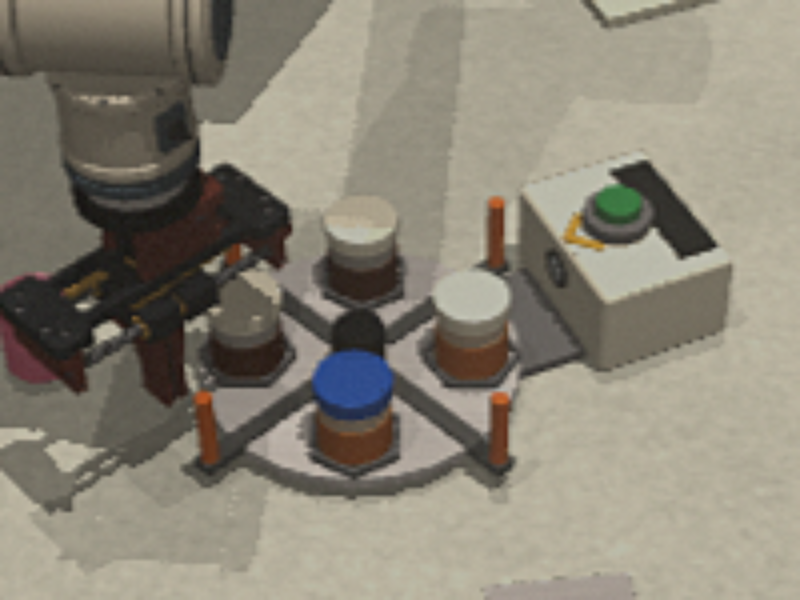

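```bash
cat > arc.py <<'E'
import sys,numpy as np
from plant import robot
from scipy.spatial.transform import Rotation as R
A=np.array([594,-67.6]); P0=-60.
def show(angs,off=16,rad=130,z=50):
    "rows to put the tool behind the post turned by each angle since start"
    s=robot.sense();M=R.from_rotvec(s["orientation"]).as_matrix();yaw=np.degrees(np.arctan2(M[1,0],M[0,0]))
    for a in angs:
        p=np.radians(P0+a);r=np.array([np.cos(p),np.sin(p)]);t=np.array([-r[1],r[0]])
        d=M.T@(np.append(A+rad*r-off*t,z)-s["tool_pos"])
        w=-((P0+a+90-yaw+180)%360-180)
        print(a,d.round().astype(int).tolist(),round(w))
if __name__=="__main__": show(np.arange(*map(float,sys.argv[1:4])),*map(float,sys.argv[4:]))
E
python3 arc.py 0 61 4
```

```text
0.0 [25, 1, 0] 0
4.0 [34, 2, 0] -4
8.0 [44, 2, 0] -8
12.0 [53, 1, 0] -12
16.0 [62, 0, 0] -16
20.0 [71, -2, 0] -20
24.0 [80, -4, 0] -24
28.0 [88, -7, 0] -28
32.0 [97, -11, 0] -32
36.0 [105, -15, 0] -36
40.0 [113, -20, 0] -40
44.0 [120, -25, 0] -44
48.0 [127, -31, 0] -48
52.0 [134, -37, 0] -52
56.0 [140, -44, 0] -56
60.0 [146, -51, 0] -60
```

```bash
python3 -m creep '[[7,0,0,0,0,0],[14,0,0,0,0,0],[20,1,0,0,0,0],[25,1,0,0,0,0],[34,2,0,0,0,-4],[44,2,0,0,0,-8],[53,1,0,0,0,-12],[62,0,0,0,0,-16],[71,-2,0,0,0,-20],[80,-4,0,0,0,-24],[88,-7,0,0,0,-28],[97,-11,0,0,0,-32],[105,-15,0,0,0,-36],[113,-20,0,0,0,-40],[120,-25,0,0,0,-44],[127,-31,0,0,0,-48],[134,-37,0,0,0,-52],[137,-41,0,0,0,-54]]'
python3 arc.py 54 111 4
python3 - <<'E'
from plant import robot
import numpy as np
for c in ("top","scene"):
    robot.get_image(c)
    for n in ("post0","jar_blue_mid"):
        print(c,n,[(round(r["score"],2),[round(float(v)) for v in r["position"]],round(float(np.degrees(np.arctan2(r["position"][1]+67.6,r["position"][0]-594))),1)) for r in robot.tip_of(c,n)][:5])
E
```

```text
clock: 6.05
tool_pos: [722.4, -96.1, 50.1]
orientation: [2.336, 2.099, 0.0]
ft_force: [0.8, -0.8, -0.5]
finger_gap: 0.005
54.0 [-1, -1, 0] 0
58.0 [8, 0, 0] -4
62.0 [17, 0, 0] -8
66.0 [26, 0, 0] -12
70.0 [35, -1, 0] -16
74.0 [44, -3, 0] -20
78.0 [53, -6, 0] -24
82.0 [62, -8, 0] -28
86.0 [70, -12, 0] -32
90.0 [78, -16, 0] -36
94.0 [86, -21, 0] -40
98.0 [94, -26, 0] -44
102.0 [101, -32, 0] -48
106.0 [107, -38, 0] -52
110.0 [114, -45, 0] -56
top post0 [(0.71, [584, -198, 62], -94.2), (0.69, [606, 67, 56], 85.0)]
top jar_blue_mid [(0.42, [656, -26, 53], 33.7), (0.17, [411, -487, 0], -113.5)]
scene post0 [(0.95, [721, -75, 60], -3.5), (0.66, [587, -194, 55], -93.3), (0.61, [610, 61, 62], 82.9)]
scene jar_blue_mid [(0.88, [654, -19, 50], 39.5)]
```

```bash
python3 -m creep '[[4,0,0,0,0,-2],[12,0,0,0,0,-6],[21,0,0,0,0,-10],[30,-1,0,0,0,-14],[39,-2,0,0,0,-18],[48,-4,0,0,0,-22],[57,-7,0,0,0,-26],[66,-10,0,0,0,-30],[74,-14,0,0,0,-34],[82,-19,0,0,0,-38],[90,-24,0,0,0,-42],[97,-29,0,0,0,-46],[104,-35,0,0,0,-50],[107,-38,0,0,0,-52],[107,-38,0,0,0,-52]]'
python3 arc.py 106 125 2
python3 - <<'E'
from plant import robot
import numpy as np,cv2
for c in ("top","scene"):
    d=robot.get_image(c)
    if c=="scene": cv2.imwrite("pics/s2.png",cv2.resize(d["img"][170:320,220:420],(800,600)))
    for n in ("axis","post0","jar_blue_mid","read_point","read_button_top"):
        print(c,n,[(round(r["score"],2),[round(float(v)) for v in r["position"]],round(float(np.degrees(np.arctan2(r["position"][1]+67.6,r["position"][0]-594))),1)) for r in robot.tip_of(c,n)][:4])
E
```

```text
clock: 7.85
tool_pos: [694.7, 14.2, 49.7]
orientation: [-1.182, -2.909, 0.001]
ft_force: [-0.9, 0.1, 0.4]
finger_gap: 0.002
106.0 [0, 1, 0] 0
108.0 [4, 2, 0] -2
110.0 [9, 2, 0] -4
112.0 [13, 2, 0] -6
114.0 [18, 2, 0] -8
116.0 [22, 2, 0] -10
118.0 [27, 2, 0] -12
120.0 [32, 1, 0] -14
122.0 [36, 0, 0] -16
124.0 [41, 0, 0] -18
top axis [(0.81, [596, -65, 20], 56.8), (0.35, [523, -70, 50], -177.7)]
top post0 [(0.83, [688, -156, 59], -43.0), (0.83, [504, -164, 60], -132.9)]
top jar_blue_mid []
top read_point []
top read_button_top [(0.55, [564, 119, 88], 99.3)]
scene axis [(0.63, [596, -68, 20], -6.7)]
scene post0 [(0.93, [678, 28, 58], 48.8), (0.68, [512, -162, 58], -131.0), (0.62, [690, -154, 55], -42.0)]
scene jar_blue_mid [(0.48, [594, 8, 51], 90.2)]
scene read_point []
scene read_button_top [(0.4, [559, 119, 91], 100.7)]
```

View pics/s2.png

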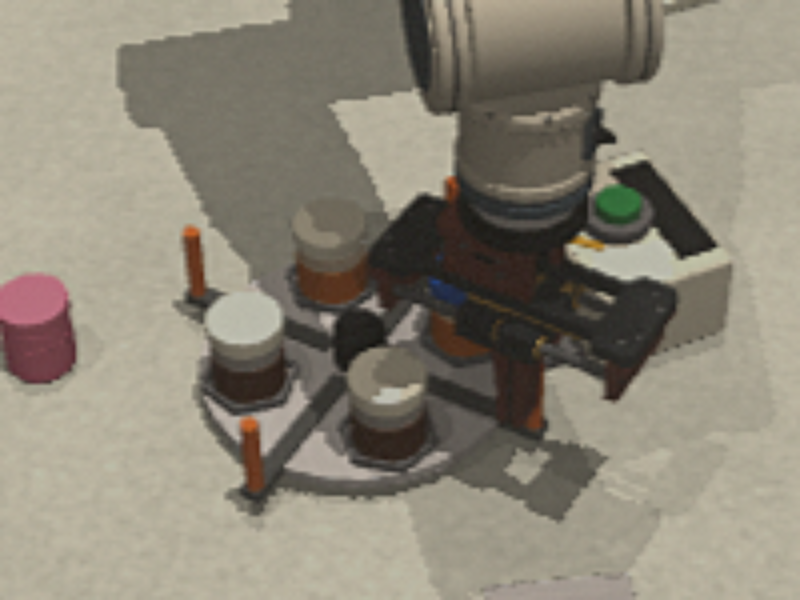

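```bash
python3 -m creep '[[4,2,0,0,0,-2],[9,2,0,0,0,-4],[13,2,0,0,0,-6],[14,2,0,0,0,-6.5],[14,2,0,0,0,-6.5],[14,2,0,0,0,-6.5],[7,1,0,0,0,-6.5],[-2,1,0,0,0,-6.5],[-10,1,0,0,0,-6.5],[-12,1,-15,0,0,-6.5],[-12,1,-40,0,0,-6.5],[-12,1,-80,0,0,-6.5],[-22,1,-120,0,0,-6.5],[-62,1,-150,0,0,-6.5],[-107,1,-160,0,0,-6.5],[-152,1,-160,0,0,-6.5],[-182,1,-160,0,0,-6.5],[-192,1,-160,0,0,-6.5]]'
python3 - <<'E'
from plant import robot
import numpy as np,cv2
from scipy.spatial.transform import Rotation as R
for c in ("top","scene"):
    d=robot.get_image(c)
    cv2.imwrite(f"pics/{c}3.png",cv2.resize(d["img"][150:300,230:430] if c=="top" else d["img"][170:320,220:420],(800,600)))
    for n in ("axis","post0","jar_blue_mid","read_point","read_button_top"):
        print(c,n,[(round(r["score"],2),[round(float(v)) for v in r["position"]],round(float(np.degrees(np.arctan2(r["position"][1]+67.6,r["position"][0]-594))),1)) for r in robot.tip_of(c,n)][:4])
s=robot.sense();M=R.from_rotvec(s["orientation"]).as_matrix()
print(s["tool_pos"],s["joint_positions"],M.round(3).tolist(),"to above button:",M.T@(np.array([563,120.5,200])-s["tool_pos"]))
E
```

```text
clock: 10.25
tool_pos: [834.7, -122.8, 210.3]
orientation: [1.022, 2.97, -0.001]
ft_force: [-0.9, 0.3, 0.1]
finger_gap: 0.004
top axis []
top post0 [(0.65, [817, -39, 0], 7.2), (0.46, [673, 36, 57], 52.6)]
top jar_blue_mid [(0.62, [586, 5, 53], 96.1)]
top read_point [(0.76, [583, 10, 48], 98.1)]
top read_button_top [(0.32, [436, 449, -3], 107.0)]
scene axis [(0.59, [594, -69, 23], -72.9)]
scene post0 [(0.86, [669, 37, 55], 54.3), (0.81, [520, -174, 58], -125.1), (0.6, [700, -141, 55], -34.6), (0.57, [494, 7, 62], 143.2)]
scene jar_blue_mid [(0.5, [586, 8, 51], 96.2)]
scene read_point []
scene read_button_top [(0.56, [556, 123, 89], 101.3)]
[ 833.26728132 -119.2509955   209.75533257] [-1.56241880e-01  7.70558302e-01  1.05463707e+00 -1.20785262e-04
  1.31747987e+00 -1.06709714e+00] [[-0.79, 0.613, -0.001], [0.613, 0.79, 0.0], [0.001, -0.001, -1.0]] to above button: [360.49347587  23.7343733   10.06196229]
```

View pics/top3.png

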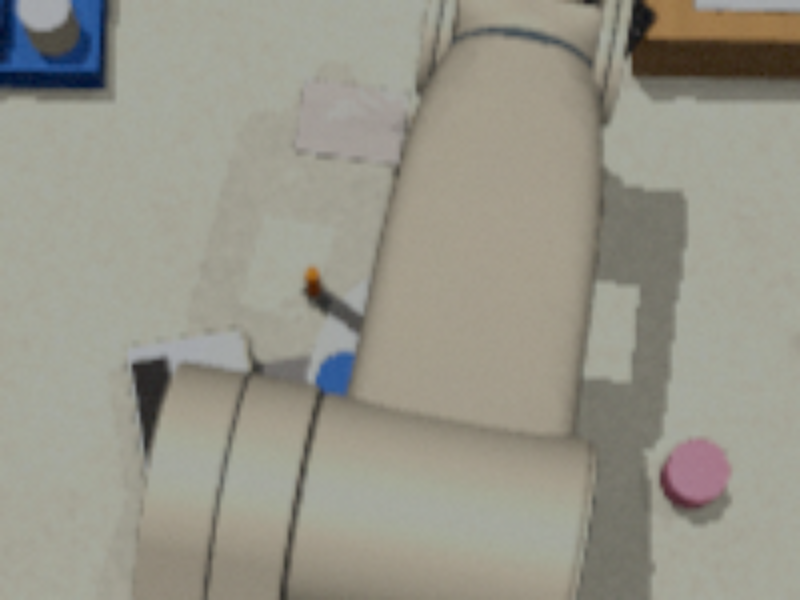

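View pics/scene3.png

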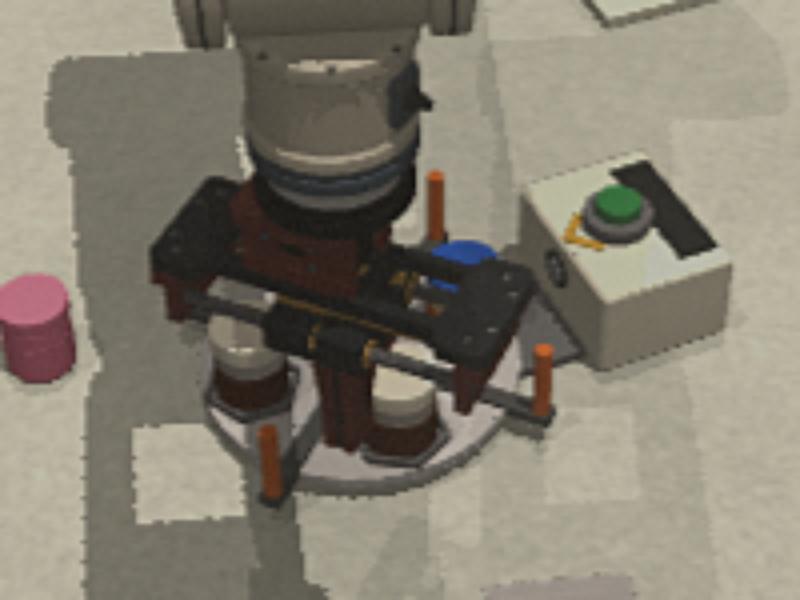

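```bash
python3 -m creep '[[20,5,0,0,0,0],[55,14,0,0,0,0],[95,24,0,0,0,0],[135,34,0,0,0,0],[175,44,0,0,0,0],[215,54,0,0,0,0],[255,64,0,0,0,0],[295,74,0,0,0,0],[335,84,0,0,0,0],[375,94,0,0,0,0],[415,104,0,0,0,0],[455,114,0,0,0,0],[495,124,0,0,0,0],[530,133,0,0,0,0],[550,138,0,0,0,0],[554,138,0,0,0,0]]'
python3 - <<'E'
from plant import robot
import numpy as np,cv2
from scipy.spatial.transform import Rotation as R
for c in ("top","scene"):
    d=robot.get_image(c)
    if c=="top":
        cv2.imwrite("pics/top4.png",cv2.resize(d["img"][150:300,230:430],(800,600)))
    for n in ("axis","post0","jar_blue_mid","read_point","read_button_top"):
        print(c,n,[(round(r["score"],2),[round(float(v)) for v in r["position"]],round(float(np.degrees(np.arctan2(r["position"][1]+67.6,r["position"][0]-594))),1)) for r in robot.tip_of(c,n)][:4])
    # colour centroids -> plane z
    h=cv2.cvtColor(d["img"],cv2.COLOR_BGR2HSV); roi=np.zeros(h.shape[:2],bool); roi[150:320,220:430]=1
    for nm,lo,hi,z in (("green",(45,90,40),(80,255,255),90),("blue",(100,120,60),(125,255,255),80)):
        m=((cv2.inRange(h,lo,hi)>0)&roi).astype(np.uint8)
        n,l,st,ce=cv2.connectedComponentsWithStats(m)
        k=1+np.argmax(st[1:,4]); u=ce[k]
        ray=d["R"].T@np.linalg.inv(d["mtx"])@np.array([*u,1]);o=-d["R"].T@d["t"]
        p=o+ray*(z-o[2])/ray[2]; print(nm,u.round(1),st[k,4],p.round(1))
s=robot.sense();M=R.from_rotvec(s["orientation"]).as_matrix()
print(s["tool_pos"],M.round(3).tolist(),"to button:",M.T@(np.array([562,120.4,100])-s["tool_pos"]))
E
```

```text
clock: 12.45
tool_pos: [478.8, 331.2, 210.5]
orientation: [-1.013, -2.973, -0.0]
ft_force: [0.3, -0.2, 0.5]
finger_gap: 0.007
top axis [(0.92, [596, -62, 20], 75.3)]
top post0 [(0.84, [672, 34, 55], 52.4), (0.76, [517, -171, 59], -126.7), (0.68, [698, -148, 61], -37.8), (0.67, [675, -60, 47], 5.6)]
top jar_blue_mid [(0.77, [587, 2, 52], 95.8), (0.42, [595, -62, 21], 79.1)]
top read_point [(0.83, [586, 10, 49], 96.2), (0.56, [518, -493, 2], -100.1)]
top read_button_top [(0.43, [561, 120, 88], 99.9)]
green [279.9 251.8] 72 [560.2 121.6  90. ]
blue [238.  160.3] 407 [864.7 270.6  80. ]
scene axis [(0.81, [597, -67, 23], 6.1), (0.63, [604, -144, 55], -82.5)]
scene post0 [(0.84, [522, -169, 60], -125.4), (0.75, [700, -145, 57], -36.0), (0.71, [671, 34, 57], 52.7), (0.6, [493, 8, 62], 143.0)]
scene jar_blue_mid [(0.58, [584, 7, 51], 97.4)]
scene read_point [(0.82, [585, 8, 49], 96.5)]
scene read_button_top [(0.48, [560, 117, 91], 100.6)]
green [374.3 220.6] 84 [561.6 122.1  90. ]
blue [335.5 236.4] 196 [586.2   7.7  80. ]
[480.45897469 329.04959245 210.1363274 ] [[-0.79, 0.614, -0.001], [0.614, 0.79, -0.0], [0.001, -0.001, -1.0]] to button: [-192.50202399 -114.65751292  110.04647811]
```

View pics/top4.png

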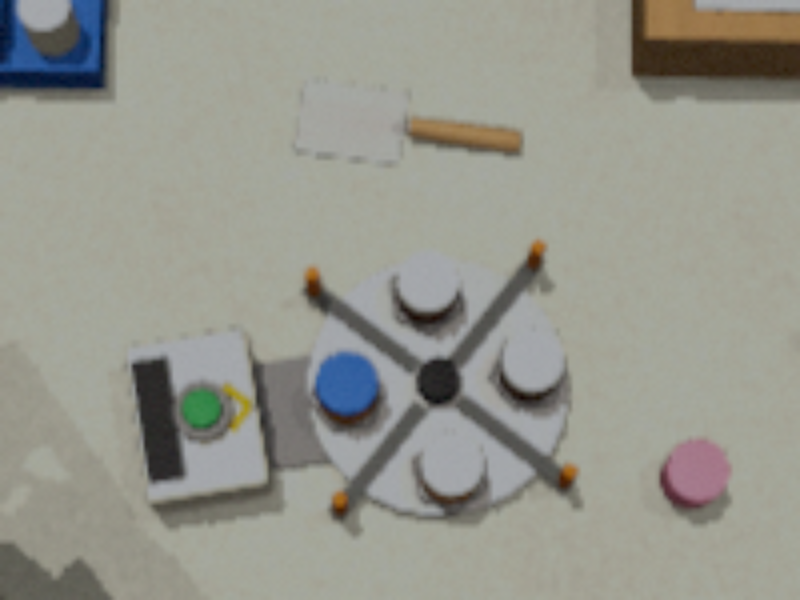

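The top view shows the blue lid at crop (347,385), between the hub (438,382) and the arrow and button (240,405)/(202,408). The estimated offset is about 4 mm, inside the 12 mm tolerance. Next I'll press the button.

```bash
python3 -m creep '[[-20,-12,0,0,0,0],[-55,-33,0,0,0,0],[-95,-57,0,0,0,0],[-135,-81,0,0,0,0],[-170,-102,0,0,0,0],[-188,-112,0,0,0,0],[-191,-114,10,0,0,0],[-191,-114,35,0,0,0],[-191,-114,65,0,0,0],[-191,-114,90,0,0,0],[-191,-114,105,0,0,0],[-191,-114,112,0,0,0],[-191,-114,112,0,0,0],[-191,-114,112,0,0,0]]'
python3 -m creep '[[0,0,2,0,0,0],[0,0,4,0,0,0],[0,0,6,0,0,0],[0,0,8,0,0,0],[0,0,8,0,0,0]]'
```

```text
clock: 14.45
tool_pos: [561.8, 122.2, 98.8]
orientation: [-1.018, -2.972, -0.0]
ft_force: [-0.5, 0.1, -0.2]
finger_gap: 0.006
clock: 14.95
tool_pos: [562.0, 122.2, 90.8]
orientation: [1.018, 2.971, 0.001]
ft_force: [0.8, 0.1, 2.4]
finger_gap: 0.005
```

```bash
for i in 1; do python3 -m creep '[[0,0,1,0,0,0],[0,0,2,0,0,0],[0,0,2,0,0,0]]'; python3 -m creep '[[0,0,1,0,0,0],[0,0,2,0,0,0],[0,0,2,0,0,0]]';  done
```

```text
clock: 15.25
tool_pos: [562.0, 122.3, 88.8]
orientation: [1.018, 2.971, 0.001]
ft_force: [-0.6, -0.5, 3.5]
finger_gap: 0.008
clock: 15.55
tool_pos: [562.1, 122.3, 86.8]
orientation: [1.018, 2.971, 0.001]
ft_force: [-1.7, 0.5, 5.2]
finger_gap: 0.007
```

```bash
python3 -m creep '[[0,0,1,0,0,0],[0,0,1.5,0,0,0],[0,0,1.5,0,0,0],[0,0,1.5,0,0,0]]'
```

```text
clock: 15.95
tool_pos: [562.1, 122.3, 86.2]
orientation: [1.018, 2.971, 0.001]
ft_force: [-4.0, -0.3, 12.9]
finger_gap: 0.003
```

The force jumped to 13 N and the tip stopped at z = 86.2, so the button has bottomed out. I'll release it and back away.

```bash
python3 -m creep '[[0,0,-3,0,0,0],[0,0,-10,0,0,0],[0,0,-25,0,0,0],[0,0,-50,0,0,0],[0,0,-80,0,0,0],[0,0,-105,0,0,0],[20,12,-115,0,0,0],[55,33,-120,0,0,0],[95,57,-120,0,0,0],[135,81,-120,0,0,0],[170,102,-120,0,0,0],[188,112,-120,0,0,0],[190,114,-120,0,0,0],[190,114,-120,0,0,0]]'
python3 - <<'E'
from plant import robot
import numpy as np,cv2
for c in ("top","scene"):
    d=robot.get_image(c)
    if c=="top": cv2.imwrite("pics/top5.png",cv2.resize(d["img"][150:300,230:430],(800,600)))
    for n in ("post0","jar_blue_mid","read_button_top"):
        print(c,n,[(round(r["score"],2),[round(float(v)) for v in r["position"]]) for r in robot.tip_of(c,n)][:4])
a,b=cv2.imread("pics/top4.png"),cv2.imread("pics/top5.png")
print("change on carousel/head:",cv2.absdiff(a,b)[220:530,120:600].max(2).mean())
E
```

```text
clock: 17.35
tool_pos: [481.8, 329.0, 206.7]
orientation: [1.016, 2.972, 0.001]
ft_force: [0.8, -0.9, 0.0]
finger_gap: 0.01
top post0 [(0.95, [674, 36, 58]), (0.94, [517, -172, 56]), (0.87, [490, 14, 57]), (0.6, [698, -146, 60])]
top jar_blue_mid [(0.81, [587, 1, 52]), (0.41, [515, -171, 58])]
top read_button_top [(0.56, [563, 120, 89])]
scene post0 [(0.89, [491, 10, 60]), (0.82, [520, -168, 60]), (0.72, [671, 37, 58])]
scene jar_blue_mid [(0.69, [586, 8, 51])]
scene read_button_top [(0.63, [560, 123, 88]), (0.22, [586, 10, 51])]
change on carousel/head: 1.6280040322580644
```

View pics/top5.png

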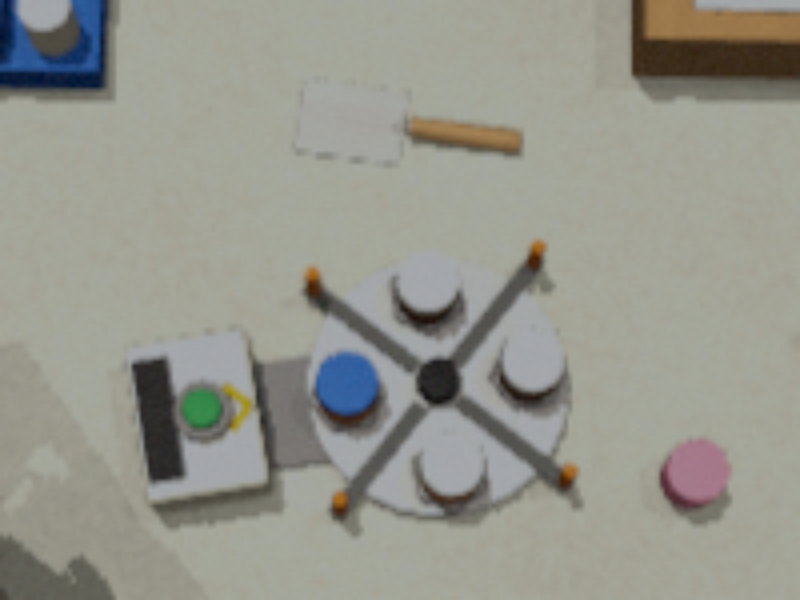

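```bash
python3 -c "
from plant import robot
robot.sign_off()"
```

```text
the job is handed in; nothing more can be done
```

I pushed the carousel about 114° counterclockwise by one orange post, until the blue-lidded jar stood in front of the lens. Then I pressed the green button down once, let it go, moved the arm clear and handed the job in at about 17.5 s. Sign-off gives no verdict, so what follows is my own checking.

**Button:** the force rose from about 5 N to 13 N and the tip stopped at z = 86.2 mm, so it reached its stop. After release the top was seen at 88–89 mm, but the cameras are only good to about 4 mm, so they do not prove it is fully up. The tip was well clear and the force was back to about zero.

**Jar position:** my estimate is about 4 mm (roughly 3°) short of the arrow's line, inside the 12 mm limit. The checks disagreed somewhat:
- **Scene camera:** put the jar about 4 mm from the reading place.
- **Top camera:** put it 7–8 mm away, still within the limit.
- **Post angles:** put the well within about 3° of the arrow's line.

**Rest of the bench:** the top view of the carousel and head looked the same before and after the press. The jars are upright in their wells, and the spatula looks unmoved. I did not re-measure the other bystanders at the end, but the arm only crossed the bench above 200 mm on the way there and back.

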